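# Close a terminal box and hold it against the sprung fence for fastening

### The job

Press the white lid of the grey terminal box fully home, then lift the box onto the holding jig's plate, flat and centred with one of its narrow ends against the upright fence, and push it against the sprung fence until the pointer on top stands in the green band (about 9 N), without ever running the fence onto its end stop. My colleague will screw it on from behind, so keep pushing steadily and finish while still holding it there: do not let go. Leave the vials, the dish and the tube fitting where they are.

Things in the scene. Friction and masses are not known exactly. Their poses are not given: they have to be found in the camera images.
- terminal_box: grey plastic terminal box standing on the bench, 0.2 to 0.35 kg, 70 mm long (its x) x 52 mm wide (its y) x 36 mm high without the lid; origin at the centre of its underside, z up. Its two ends (at x = -35 and +35 mm, 52 mm wide, two brass inserts each) are alike; either may go against the fence. Grip it from above across its 52 mm width, below the lid
- lid (a joint): push-on lid of the box, how far it stands proud of home in m: 0 = fully home, at most 0.010, starts 0.005 to 0.009. It slides along the box's z, held by about 5 N of friction, and stays where it is left
- lid_top (a point): centre of the top of the white lid (67 x 48 x 8 mm, orange seal shows below it while proud); 44 mm above the box's underside when home
- hold_jig: holding jig fixed on the bench: aluminium base plate 160 x 96 mm, 8 mm thick, origin on the bench on its centre line; the plate runs from x = -75 to +85 mm in its frame, y from -48 to +48. x points from the free end of the plate towards the fence: the push direction. A black centre line marks y = 0. At the fence end stands a blue spring block (x = 56 to 82 mm, 54 mm high with its white scale)
- fence (a joint): travel of the sprung fence in m, along the jig's +x: 0 = at rest, 0.022 = end stop. Spring 700 N/m with 2.1 N preload, so the force is 2.1 N + 700 N/m x travel; it springs back when let go. The black pointer on its top moves with it over the scale; the green band is travel 0.006 to 0.014 (6.3 to 11.9 N), the red mark is near the end stop
- case_corner (a point): top of the nearest upright corner of the grey computer case (186 mm high, fixed) that stands behind the box and to the right of the jig; an obstacle: carry the box round it or over it so that gripper and wrist stay clear
- fence_face (a point): centre line of the face of the fence, at the level of the plate's top (8 mm above the bench), x along the push direction; at rest 20 mm from the jig's origin along its x. The fence is an upright plate 60 mm wide, its face from 10 to 56 mm above the bench, the pointer up to 59 mm
- vial_black: small vial with black cap, 28 x 28 x 73 mm, a bystander behind the jig
- vial_red: small vial with red cap, 28 x 28 x 73 mm, a bystander behind the jig
- petri_dish: clear petri dish, 46 mm wide and 12 mm high, a bystander at the right
- union: brass-coloured straight tube union, 14 x 42 x 16 mm, a bystander at the right

How it is judged:
By the outcome, as a careful person would: the job done as asked, in the order asked, and still so for the second after the job is handed in, while the arm keeps its last pose, push and grip.
It also fails if it takes over 64 s, if anything falls off the work surface, if the arm or the gripper's body presses on something with over 40 N, if the wrist force passes 120 N, or if a joint passes its speed limit or range.

### The arm

A 7-joint arm with a two-finger parallel gripper is mounted at the origin on a cart in front of the work surface, level with it; the furniture and walls round the work are solid. World frame = base frame: x ahead of the robot, y to its left, z up, the work surface at z = 0. Lengths are in mm, angles in rad, forces in N, time in s.
With the tool pointing down it reaches from about 400 to 900 mm from the base axis. Payload 5.6 kg.
Tool frame: the origin (TCP) lies between the finger pads; the fingertips stand robot.finger_overhang ahead of it and the grasp point (between the pads) lies 3 mm ahead of it (robot.finger_overhang is the distance from the TCP to the fingertips, in mm); z points along the fingers, y is the line along which they close (so a half turn about z gives the same grasp; the last joint's range is limited). The gripper opens to 92 mm and grips with 3 to 60 N. Pads are 20 mm wide; open, the fingers measure 128 mm over their backs; the gripper's body (75 mm by 189 mm) begins 69 mm behind the grasp point.
Start: joints at [1.245, 0.468, -0.012, 1.603, 0.006, 1.071, -0.056], TCP at [181.338, -624.199, 236.592] pointing down, gripper open.
Joint ranges: [-2.53, 2.53], [-0.31, 2.02], [-1.57, 1.55], [0.28, 2.44], [-1.29, 4.43], [0.15, 1.84], [-2.92, 2.92]. Speed limits (rad/s): [2.57, 2.57, 3.14, 3.14, 3.14, 3.14, 3.14].

### API

Orientations are given as a rotation vector (axis times angle).
In Python, from cell import robot, cams, sensors, kin gives the robot as it stands (robot), with the cameras (cams), the readings (sensors) and the kinematics (kin). Calls block until the motion is done:
- robot.movep(position, orientation): joint-space move of the TCP to a pose.
- robot.servo_line(position, feed=150, rotation=None): straight line of the TCP; rotation=None keeps the orientation; feed is the mean speed in mm/s.
- robot.goto_joints(angles): joint-space move.
- robot.grip(opening, newtons=None): opening from 0.0 (shut) to 1.0 (fully open); newtons is the grip in N (None keeps the last); returns when the fingers have stopped.
- robot.hold(seconds).
- kin.ik(position, orientation): joint angles nearest the present ones, or None.
- cams.read_camera(name): name is "scene" or "top" or "wrist"; returns the picture (384x512x3 uint8, red, green, blue); there is no depth.
- cams.camera_info(name): a dict with "camera_matrix" (3x3 intrinsics, pixels), "R" (3x3) and "t" (3): a world point X has camera coordinates R X + t. Camera axes: x right, y down, z forward; pixel columns grow to the right and rows downward; lengths in mm; the calibration is good to about 2 mm. A picture is of the moment at which its call begins: read the wrist's pose just before it. camera_info takes no time and is no camera call; for the wrist camera it gives the pose at the moment of the call.
A pose or a line that the arm cannot do raises robot.IKError and nothing moves.
- robot.job_done(): hands the job in; it is judged then, once.
Readings, each from a call of its own:
- sensors.read_t(): time.
- sensors.read_joints(): joint angles.
- sensors.read_joint_velocities(): joint speeds.
- sensors.read_joint_torque(): joint torques, N m.
- sensors.read_tcp_pos(): TCP position.
- sensors.read_tcp_rot(): TCP orientation.
- sensors.read_contact_force(): force on the tool from outside, world axes, zero at the start.
- sensors.read_wrist_torque(): the same for the moment, N m.
- sensors.read_grip_width(): opening from 0.0 (shut) to 1.0 (fully open).
- sensors.read_grip_force(): force on a finger pad.
Only numpy, scipy, OpenCV 4.12 (cv2) and the standard library are available. Lean on these libraries where they do the work, as an engineer would, in place of code of your own. Each camera call takes 0.05 s, during which the arm holds its last target. There are 200 camera calls.

## Working session

There is one attempt and no reset: what is moved stays moved. The work goes in short steps, each a Python script; the robot and the scene stay as the last script left them, time stands still between calls to the robot, and variables do not carry over. Pictures are saved under pics/ and viewed, at most 10 in all, crops included, and the job is handed in when it is done.

```bash
ls; mkdir -p pics
python3 - <<'E'
from cell import robot, cams, sensors, kin
import cv2
ims=[]
for n in("scene","top"):
    im=cams.read_camera(n);cv2.imwrite(f"pics/{n}0.png",im[:,:,::-1])
    c=cams.camera_info(n);print(n,c)
print(robot.finger_overhang,sensors.read_t(),sensors.read_tcp_rot(),sensors.read_contact_force())
E
```

```text
cell.py
pics
scene {'camera_matrix': array([[368.72443708,   0.        , 253.09938265],
       [  0.        , 368.72443708, 193.4207718 ],
       [  0.        ,   0.        ,   1.        ]]), 'R': array([[-0.73393062, -0.67917346, -0.00832159],
       [-0.50833143,  0.55735815, -0.65646862],
       [ 0.45049417, -0.4775723 , -0.75430743]]), 't': array([196.48625317, 620.37132109, 676.18285668])}
top {'camera_matrix': array([[403.46790484,   0.        , 258.28998954],
       [  0.        , 403.46790484, 196.32074341],
       [  0.        ,   0.        ,   1.        ]]), 'R': array([[-0.00511123, -0.99956223, -0.0291416 ],
       [-0.98675294,  0.00976687, -0.16193592],
       [ 0.16214965,  0.02792787, -0.98637089]]), 't': array([-344.08647636,  616.20688443, 1142.54566374])}
22.0 0.1 [-3.10877278e+00 -4.42379790e-01  5.03824618e-04] [-0.09632942  0.08356502 -0.08139256]
```

View pics/scene0.png

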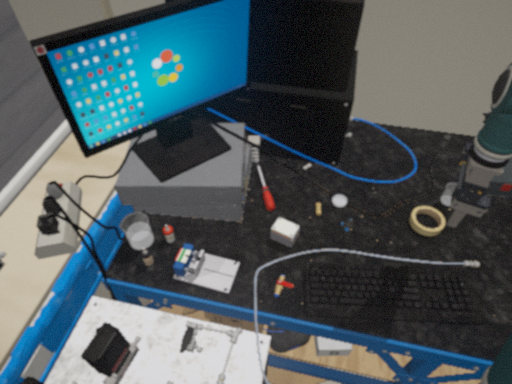

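View pics/top0.png

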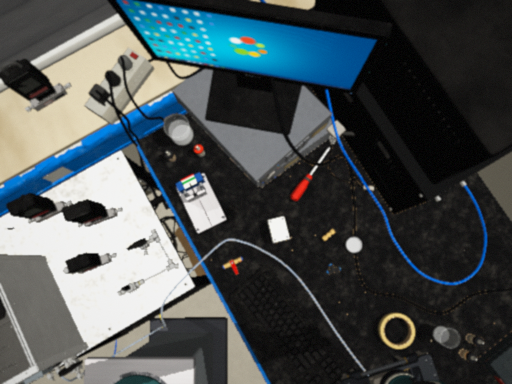

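The top view shows the box lid at about (278,230). The jig plate is at (203,203), with its fence at the upper end near (190,185). The case's near corner is at about (260,185). In the scene view the box is at (285,232) and the jig at (208,268).

```bash
cat > h.py <<'E'
from cell import robot, cams, sensors, kin
import numpy as np, cv2
from scipy.spatial.transform import Rotation as Rn
def ray(c,px):
    d=c["R"].T@np.linalg.solve(c["camera_matrix"],[px[0],px[1],1.0]); return -c["R"].T@c["t"],d/np.linalg.norm(d)
def plane(c,px,z):
    o,d=ray(c,px); return o+d*(z-o[2])/d[2]
def tri(obs):
    A=np.zeros((3,3));b=np.zeros(3)
    for c,p in obs:
        o,d=ray(c,p);P=np.eye(3)-np.outer(d,d);A+=P;b+=P@o
    X=np.linalg.solve(A,b)
    return X,[np.linalg.norm(np.cross(X-ray(c,p)[0],ray(c,p)[1])) for c,p in obs]
def down(yaw): # tool y axis along world heading yaw+90deg (tool x at yaw), z down
    return (Rn.from_euler('z',yaw)*Rn.from_euler('x',np.pi)).as_rotvec()
def pic(n,name=None):
    c=cams.camera_info(n);im=cams.read_camera(n)
    if name: cv2.imwrite(f"pics/{name}.png",im[:,:,::-1])
    return c,im
def white(im,thr=150,sat=40):
    h=cv2.cvtColor(im,cv2.COLOR_RGB2HSV); return ((h[...,2]>thr)&(h[...,1]<sat)).astype(np.uint8)
def blobs(m,amin=50):
    n,l,s,ce=cv2.connectedComponentsWithStats(m); return [(i,s[i],ce[i]) for i in range(1,n) if s[i][4]>amin],l
E
python3 - <<'E'
from h import *
np.set_printoptions(precision=1,suppress=True)
T=cams.camera_info("top");S=cams.camera_info("scene")
print("box tri",tri([(T,(278,230)),(S,(286,228))]),plane(T,(278,230),50))
for nm,p,z in[("corner",(260,185),186),("jigfree",(212,229),8),("jig fence",(188,178),54),("jig ctr",(205,210),8),("red",(199,150),73),("blk",(170,155),73),("dish",(354,244),12),("union",(329,235),10)]:
    print(nm,plane(T,p,z))
w=cams.camera_info("wrist");print(w, -w["R"].T@w["t"], sensors.read_tcp_pos())
print("R tool->cam",w["R"]@Rn.from_rotvec(sensors.read_tcp_rot()).as_matrix())
E
```

```text
box tri (array([ 513.4, -405.3,   51.7]), [np.float64(0.2041420342202756), np.float64(0.2041420342202323)]) [ 513.7 -405.3   50. ]
corner [ 620.3 -357.3  186. ]
jigfree [ 521.5 -207.9    8. ]
jig fence [ 669.2 -141.2   54. ]
jig ctr [ 579.3 -185.8    8. ]
red [ 748.9 -175.7   73. ]
blk [734.8 -90.2  73. ]
dish [ 473.8 -629.4   12. ]
union [ 500.9 -557.2   10. ]
{'camera_matrix': array([[273.1,   0. , 256.6],
       [  0. , 273.1, 193.8],
       [  0. ,   0. ,   1. ]]), 'R': array([[ 0.3, -1. , -0. ],
       [-0.9, -0.3,  0.2],
       [-0.2, -0.1, -1. ]]), 't': array([-647.3,  -26.5,  389.9])} [ 243.9 -603.7  384.4] [ 181.2 -623.7  235.8]
R tool->cam [[ 0.   1.  -0. ]
 [-1.   0.  -0.2]
 [-0.2  0.   1. ]]
```

Run:
```python
from h import *
import pickle
np.set_printoptions(precision=3,suppress=True)
q0=sensors.read_joints()
for p in[(513,-405,25),(565,-190,32)]:
  for y in(0.28,0.28-np.pi,0.28+np.pi): print(p,round(y,2),kin.ik(p,down(y)))
D=[]
for i,p in enumerate([(505,-400,170),(540,-195,170),(520,-290,210)]):
    robot.movep(p,down(0.3)); robot.hold(0.3)
    c,im=pic("wrist",f"w{i}"); D.append((c,im))
pickle.dump(D,open("D.pkl","wb")); print(sensors.read_t())
cv2.imwrite("pics/w01.png",cv2.resize(np.hstack([D[0][1],D[1][1]]),(800,300),interpolation=cv2.INTER_AREA)[:,:,::-1])
```

```text
(513, -405, 25) 0.28 [ 0.677  0.735 -0.084  1.704  0.087  0.707 -0.742]
(513, -405, 25) -2.86 [ 1.059  0.849 -0.642  1.675  0.648  0.841  1.983]
(513, -405, 25) 3.42 [ 1.059  0.849 -0.642  1.675  0.648  0.841  1.983]
(565, -190, 32) 0.28 [ 0.455  0.669 -0.246  1.844  0.249  0.658 -1.229]
(565, -190, 32) -2.86 [ 0.73   0.761 -0.626  1.825  0.624  0.763  1.619]
(565, -190, 32) 3.42 [ 0.73   0.761 -0.626  1.825  0.624  0.763  1.619]
3.975
```

View pics/w0.png

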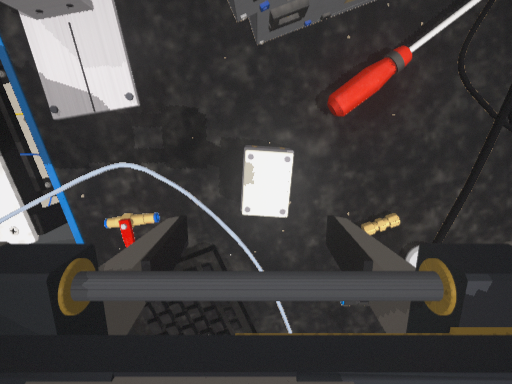

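View pics/w1.png

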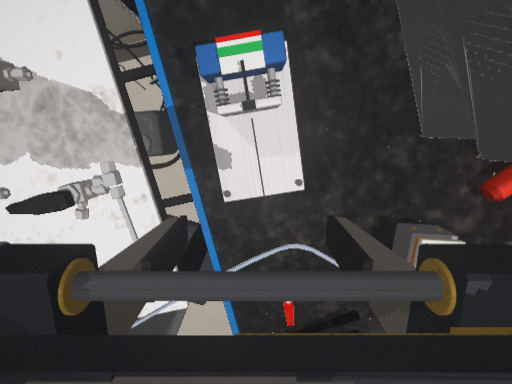

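w0 shows the lid at (268,182) with its corner screws and the jig's free end corners at (53,117) and (139,103). w1 shows the jig plate's free corners at (225,201) and (304,188), the centre line from (254,118) to (264,196), and the fence pointer at (248,105).

Run:
```python
from h import *
import pickle
np.set_printoptions(precision=2,suppress=True)
D=pickle.load(open("D.pkl","rb"))
def pred(c,X): 
    p=c["camera_matrix"]@(c["R"]@np.array(X)+c["t"]); return p[:2]/p[2]
L=[]
def quad(im,near,thr=110,rows=235):
    m=white(im,thr,45); m[rows:]=0
    m=cv2.morphologyEx(m,cv2.MORPH_OPEN,np.ones((2,2),np.uint8))
    B,l=blobs(m,300)
    i,s,ce=min(B,key=lambda b:np.hypot(*(b[2]-near)))
    cn=max(cv2.findContours((l==i).astype(np.uint8),cv2.RETR_EXTERNAL,cv2.CHAIN_APPROX_NONE)[0],key=cv2.contourArea)
    r=cv2.minAreaRect(cn); print(s,r); return cv2.boxPoints(r),r
for k in(0,2):
    c,im=D[k]; bp,r=quad(im,pred(c,[513,-405,50])); L.append((c,bp,r))
X,e=tri([(c,r[0]) for c,b,r in L]); print("lid centre",X,e)
z=X[2]
for c,b,r in L:
    P=np.array([plane(c,p,z) for p in b]); print(P[:,:2],"ctr",P.mean(0)); d=np.diff(np.vstack([P,P[:1]]),axis=0)
    print("sides",np.linalg.norm(d,axis=1),"yaw",np.degrees(np.arctan2(d[:,1],d[:,0])))
# jig
for k in(0,1,2):
    c,im=D[k]
    g=white(im,100,60);g[235:]=0
    B,l=blobs(g,500); i,s,ce=min(B,key=lambda b:np.hypot(*(b[2]-pred(c,[545,-200,8]))))
    print(k,"jig blob",s,ce, [pred(c,v) for v in([521,-208,8],[579,-186,8])])
cv2.imwrite("pics/w2c.png",cv2.resize(D[2][1][:240,60:400],None,fx=2.3,fy=2.3)[:,:,::-1])
```

```text
[ 242  149   53   70 3313] ((267.7637939453125, 183.51553344726562), (49.972442626953125, 67.88265991210938), 3.3664605617523193)
[ 332  189   45   46 1415] ((353.20269775390625, 208.78378295898438), (41.75734329223633, 44.880924224853516), 9.462322235107422)
lid centre [ 522.02 -406.82   42.61] [np.float64(4.807766750026042), np.float64(4.807766750026224)]
[[ 475.32 -390.29]
 [ 544.71 -374.07]
 [ 556.65 -422.69]
 [ 487.8  -441.93]] ctr [ 516.12 -407.24   42.61]
sides [71.26 50.07 71.49 53.13] yaw [  13.15  -76.2  -164.39  103.59]
[[ 495.83 -387.01]
 [ 550.16 -375.56]
 [ 556.95 -425.14]
 [ 502.56 -438.67]] ctr [ 526.37 -406.6    42.61]
sides [55.52 50.04 56.05 52.1 ] yaw [  11.9   -82.2  -166.04   97.43]
0 jig blob [    0     0   140   119 10607] [78.52 54.78] [array([ 95.31, 121.77]), array([83.38, 60.66])]
1 jig blob [  199    40   106   162 10204] [254.84 135.19] [array([262.91, 203.98]), array([259.66, 151.07])]
2 jig blob [ 135    7  101  152 8785] [188.53  94.83] [array([198.29, 161.  ]), array([192.74, 110.61])]
```

View pics/w2c.png

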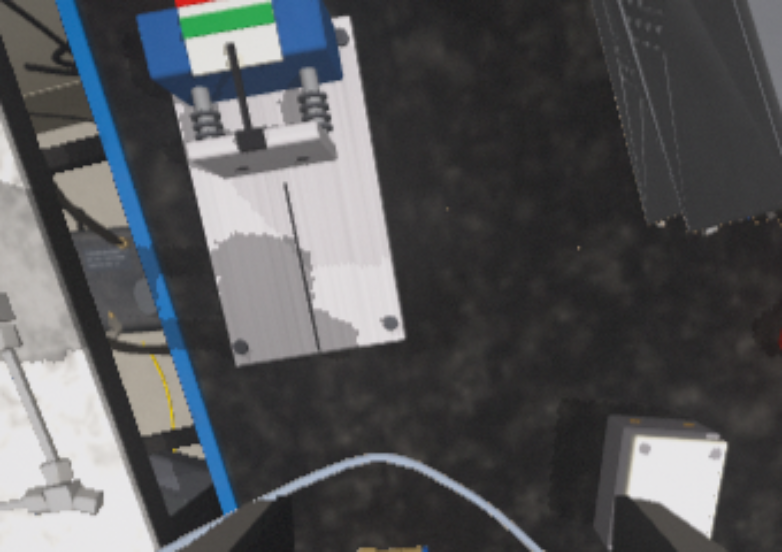

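w2 confirms the plate's free corners at about (163,159) and (236,148) and the centre line from (199,153) to (184,80). The lid there is partly hidden by a finger, so I take another lid view and fit the jig's edges.

Run:
```python
from h import *
import pickle
np.set_printoptions(precision=2,suppress=True)
D=pickle.load(open("D.pkl","rb"))
robot.movep((445,-370,150),down(0.3));robot.hold(0.3);D.append(pic("wrist","w3"))
robot.movep((445,-430,190),down(0.3));robot.hold(0.3);D.append(pic("wrist","w4"))
pickle.dump(D,open("D.pkl","wb")); print(sensors.read_t())
pred=lambda c,X:(lambda p:p[:2]/p[2])(c["camera_matrix"]@(c["R"]@np.array(X)+c["t"]))
Q=[]
for k in(0,3,4):
    c,im=D[k]; m=white(im,110,45);m[240:]=0
    m=cv2.morphologyEx(m,cv2.MORPH_OPEN,np.ones((2,2),np.uint8)); B,l=blobs(m,300)
    i,s,ce=min(B,key=lambda b:np.hypot(*(b[2]-pred(c,[515,-406,51]))))
    cn=max(cv2.findContours((l==i).astype(np.uint8),cv2.RETR_EXTERNAL,cv2.CHAIN_APPROX_NONE)[0],key=cv2.contourArea)
    a=cv2.approxPolyDP(cv2.convexHull(cn),5,True)[:,0].astype(float); a=a[np.argsort(np.arctan2(*(a-a.mean(0)).T[::-1]))]
    print(k,s,a.tolist()); Q.append((c,a))
if all(len(a)==4 for _,a in Q):
    P=[]
    for j in range(4):
        X,e=tri([(c,a[j]) for c,a in Q]);P.append(X);print(X,np.array(e))
    P=np.array(P);print("ctr",P.mean(0));d=np.diff(np.vstack([P,P[:1]]),axis=0);print(np.linalg.norm(d,axis=1),np.degrees(np.arctan2(d[:,1],d[:,0])))
# jig: edges of plate by line fits in w1,w2
c1,c2=D[1][0],D[2][0]
O=[]
for k,(A,Bc,C0,C1) in((1,((225,201),(304,188),(264,196),(254,118))),(2,((163,159.1),(236.5,147.8),(199.1,152.6),(183.9,80)))):
    c,im=D[k]; g=cv2.GaussianBlur(cv2.cvtColor(im,cv2.COLOR_RGB2GRAY),(3,3),0).astype(float)
    cs=cv2.cornerSubPix(g.astype(np.uint8),np.array([A,Bc],np.float32)[:,None],(4,4),(-1,-1),(3,100,.01))[:,0]
    pts=[]
    for r in range(int(C1[1])+4,int(C0[1])-3):
        x0=C0[0]+(C1[0]-C0[0])*(r-C0[1])/(C1[1]-C0[1]); xs=np.arange(round(x0)-3,round(x0)+4); v=g[r,xs]; w=np.clip(v.max()-v,0,None)**4
        pts.append((np.sum(w*xs)/w.sum(),r))
    vx,vy,px,py=cv2.fitLine(np.array(pts,np.float32),cv2.DIST_HUBER,0,.01,.01).ravel()
    at=lambda r:np.array([px+vx/vy*(r-py),r])
    O.append((c,cs)); a,b=plane(c,at(C0[1]),8),plane(c,at(C1[1]),8)
    F=np.array([plane(c,p,8) for p in cs])
    print(k,"corners",cs,F[:,:2],np.linalg.norm(F[0]-F[1]),"line",a,b,np.degrees(np.arctan2(*(b-a)[1::-1])))
for j in(0,1): print(tri([(c,s[j]) for c,s in O]))
```

```text
5.6333
0 [ 242  149   53   70 3313] [[246.0, 149.0], [294.0, 152.0], [287.0, 218.0], [243.0, 215.0]]
3 [ 289   99   65   79 4341] [[296.0, 100.0], [353.0, 103.0], [342.0, 177.0], [289.0, 172.0]]
4 [ 234   83   52   71 3313] [[238.0, 83.0], [285.0, 87.0], [279.0, 153.0], [234.0, 150.0]]
[ 543.98 -375.18   35.91] [0.3  0.78 0.99]
[ 555.07 -422.82   43.24] [0.81 0.73 0.5 ]
[ 489.89 -436.72   49.56] [0.49 0.24 0.52]
[ 478.29 -390.76   43.36] [1.71 1.81 0.21]
ctr [ 516.81 -406.37   43.02]
[49.45 66.95 47.81 67.92] [ -76.89 -167.96  104.17   13.34]Traceback (most recent call last):
  File "<stdin>", line 27, in <module>
cv2.error: OpenCV(4.12.0) :-1: error: (-5:Bad argument) in function 'cornerSubPix'
> Overload resolution failed:
>  - Layout of the output array corners is incompatible with cv::Mat
>  - Expected Ptr<cv::UMat> for argument 'corners'
```

Run:
```python
from h import *
import pickle
np.set_printoptions(precision=2,suppress=True)
D=pickle.load(open("D.pkl","rb"))
T=pic("top");S=pic("scene")
for nm,(c,im) in(("T",T),("S",S)):
    m=white(im,140,45);B,l=blobs(m,20); pr=c["camera_matrix"]@(c["R"]@np.array([517,-406.5,50])+c["t"]);pr=pr[:2]/pr[2]
    b=min(B,key=lambda b:np.hypot(*(b[2]-pr)));print(nm,pr,b[1],b[2],plane(c,b[2],50))
O=[]
for k,(A,Bc,C0,C1) in((1,((225,201),(304,188),(264,196),(254,118))),(2,((163,159.1),(236.5,147.8),(199.1,152.6),(183.9,80)))):
    c,im=D[k]; g=cv2.GaussianBlur(cv2.cvtColor(im,cv2.COLOR_RGB2GRAY),(3,3),0)
    cs=np.array([A,Bc],np.float32).reshape(2,1,2); cv2.cornerSubPix(g,cs,(4,4),(-1,-1),(3,100,.01));cs=cs[:,0]; g=g.astype(float)
    pts=[]
    for r in range(int(C1[1])+4,int(C0[1])-3):
        x0=C0[0]+(C1[0]-C0[0])*(r-C0[1])/(C1[1]-C0[1]); xs=np.arange(round(x0)-3,round(x0)+4); v=g[r,xs]; w=np.clip(v.max()-v,0,None)**4
        pts.append((np.sum(w*xs)/w.sum(),r))
    vx,vy,px,py=cv2.fitLine(np.array(pts,np.float32),cv2.DIST_HUBER,0,.01,.01).ravel()
    at=lambda r:np.array([px+vx/vy*(r-py),r])
    O.append((c,cs)); a,b=plane(c,at(C0[1]),8),plane(c,at(C1[1]),8)
    F=np.array([plane(c,p,8) for p in cs])
    print(k,"corners",cs,F[:,:2],np.linalg.norm(F[0]-F[1]),"line",a,b,np.degrees(np.arctan2(*(b-a)[1::-1])), "edge-normal yaw",np.degrees(np.arctan2(*(F[1]-F[0])[1::-1]))+90)
for j in(0,1): print(tri([(c,s[j]) for c,s in O]))
```

```text
T [278.41 228.85] [268 216  17  17 146] [274.66 222.41] [ 535.74 -395.9    50.  ]
S [285.18 227.39] [271 217  28  22 365] [285.23 227.29] [ 517.13 -406.88   50.  ]
1 corners [[223.81 201.03]
 [303.96 188.65]] [[ 510.93 -162.93]
 [ 552.72 -248.15]] 94.91970486807331 line [ 530.57 -206.09    8.  ] [ 610.65 -166.69    8.  ] 26.195273526057026 edge-normal yaw 26.124504775651324
2 corners [[162.04 158.59]
 [235.76 146.55]] [[ 510.16 -162.94]
 [ 552.87 -248.73]] 95.83337259984734 line [ 531.4  -205.44    8.  ] [ 609.85 -166.82    8.  ] 26.211252806045103 edge-normal yaw 26.469302878174233
(array([ 510.29, -162.78,    7.02]), [np.float64(0.3482100840614078), np.float64(0.34821008406132065)])
(array([ 552.58, -248.6 ,    6.25]), [np.float64(0.1441151391523598), np.float64(0.1441151391524484)])
```

Run:
```python
from h import *
np.set_printoptions(precision=2,suppress=True)
R=down(np.radians(13)); p=np.array([517,-406.7,110.])
robot.grip(0.0,40); robot.movep(p,R); robot.servo_line((p[0],p[1],80),60)
robot.hold(0.2); f0=sensors.read_contact_force(); print(f0)
z=80
while z>58:
    z-=1 if z>70 else .5; robot.servo_line((p[0],p[1],z),15); f=sensors.read_contact_force()-f0; 
    if abs(f[2])>1: print(z,sensors.read_tcp_pos()[2],f)
    if f[2]>24: break
robot.hold(.3);print(sensors.read_tcp_pos(),sensors.read_contact_force()-f0,sensors.read_t())
robot.servo_line((p[0],p[1],100),100)
c,im=pic("scene","s1"); cv2.imwrite("pics/s1c.png",cv2.resize(im[190:290,160:330],None,fx=4,fy=4)[:,:,::-1])
print(sensors.read_t())
```

```text
[ 0.54  0.38 -0.34]
72 72.23390991733037 [-1.33  0.06  3.38]
71 71.28925194676202 [-1.72  0.05  4.9 ]
70 70.13152163727264 [-1.38  1.01  4.26]
69.5 69.53809152584081 [-1.18  0.31  4.12]
69.0 68.99780790154861 [-1.17  0.61  4.8 ]
68.5 68.46719980263089 [-0.8   0.6   4.07]
68.0 67.95305824491012 [-0.61 -0.03  5.07]
67.5 67.49297822484523 [-1.09  0.8   5.15]
67.0 66.95941315159486 [-0.67  0.09  4.19]
66.5 66.48227998724279 [-0.12  0.29  3.8 ]
66.0 66.46798191787622 [-1.78  1.03  7.28]
65.5 66.40344010831694 [-2.34  1.01 10.87]
65.0 66.38162313546063 [-3.26  2.14 13.36]
64.5 66.36045810091424 [-4.86  2.33 16.11]
64.0 66.33514954273284 [-4.58  2.75 19.7 ]
63.5 66.32140953165715 [-5.65  3.94 22.62]
63.0 66.2820277216474 [-7.57  4.25 24.26]
[ 517.19 -406.79   66.29] [-6.01  4.66 23.69] 14.75
15.3167
```

View pics/s1c.png

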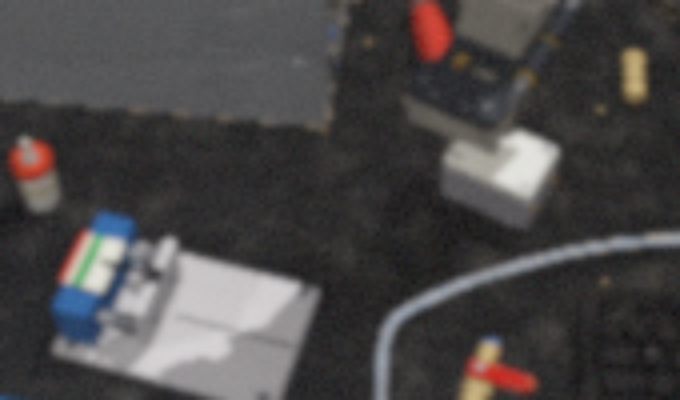

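The press reached home: the force rose steeply at a tip height of about 44.3 mm, and no orange seal shows in the picture. Next I grasp, carry round the corner and lower.

Run:
```python
from h import *
np.set_printoptions(precision=2,suppress=True)
R=down(np.radians(13)); p=np.array([517,-406.7])
robot.grip(1.0,45)
robot.servo_line((*p,25),80); robot.hold(.1);f0=sensors.read_contact_force()
w=robot.grip(0.0,45); robot.hold(.2)
print("grip",sensors.read_grip_width()*92,sensors.read_grip_force(),sensors.read_contact_force()-f0)
robot.servo_line((*p,110),100); robot.hold(.2)
print("lift",sensors.read_contact_force()-f0,sensors.read_tcp_pos(),sensors.read_grip_width()*92)
y=0.4573;u=np.array([np.cos(y),np.sin(y)]);O=np.array([598.9,-172.6])
robot.servo_line((480,-300,110),110,down(.35))
t=O-28*u
robot.servo_line((*t,110),110,down(y)); robot.servo_line((*t,50),80)
robot.hold(.3); print(sensors.read_t(),sensors.read_tcp_pos(),t)
c,im=pic("wrist","w5"); cv2.imwrite("pics/w5c.png",cv2.resize(im[:,100:420],(640,768))[:560,:,::-1])
```

```text
grip 51.8389386679182 44.999964237213135 [ 0.29 -1.13  0.54]
lift [ 0.78 -1.52 -1.63] [ 516.67 -406.42  109.17] 51.47923050492936
23.8333 [ 574.01 -185.03   50.43] [ 573.78 -184.96]
```

View pics/w5c.png

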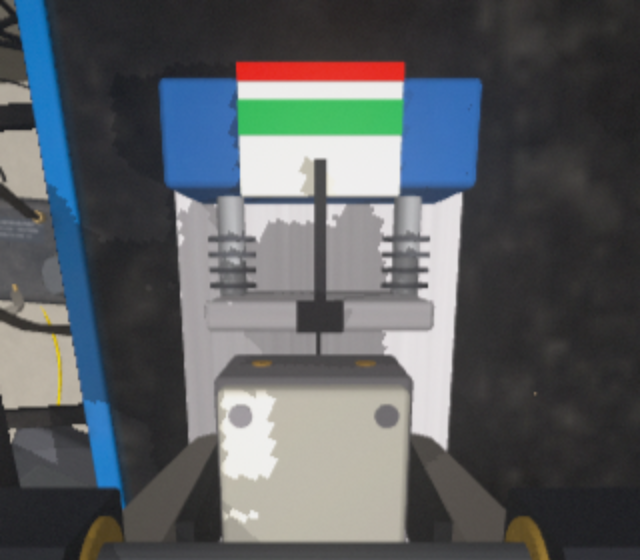

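The picture shows the box square to the fence and about 1.5 mm left of the pointer and fence centre (box 314, fence 319 to 320 in the crop). I shift it right, lower it to contact, then push.

Run:
```python
from h import *
np.set_printoptions(precision=2,suppress=True)
y=0.4573;u=np.array([np.cos(y),np.sin(y)]);r=np.array([np.sin(y),-np.cos(y)]);O=np.array([598.9,-172.6])+1.5*r
t=O-28*u; robot.servo_line((*t,40),60); robot.hold(.2); f0=sensors.read_contact_force()
z=40
while z>29:
    z-=.5; robot.servo_line((*t,z),15); f=sensors.read_contact_force()-f0
    if z<35: print(z,sensors.read_tcp_pos()[2],f[2])
    if f[2]>4: break
robot.hold(.2); f1=sensors.read_contact_force(); print(f1-f0,sensors.read_t())
s=-28;
while s<2:
    s+=1 ; robot.servo_line((*(O+s*u),z),25)
    f=sensors.read_contact_force()-f0; q=(sensors.read_tcp_pos()[:2]-O)@u; F=-f[:2]@u
    print(s,round(q,2),"push",round(F,2),"lat",round(f[:2]@r,2),"fz",round(f[2],2))
    if F>6: break
robot.hold(.2); print(s,z,sensors.read_t(),f0)
c,im=pic("wrist","w6"); cv2.imwrite("pics/w6c.png",cv2.resize(im[:,100:420],(640,768))[:560,:,::-1])
```

```text
34.5 34.45269394614056 1.3152131213369036
34.0 33.95788702792245 0.6758122116766208
33.5 33.44416109093815 -0.3953520157509045
33.0 33.00120225066931 0.3734970444685479
32.5 32.98887412664981 6.432727446480486
[-2.52  1.44  8.65] 28.35
-27 -27.88 push 3.93 lat -1.85 fz 10.33
-26 -27.04 push 4.37 lat -1.24 fz 10.42
-25 -26.16 push 5.05 lat -1.55 fz 9.82
-24 -25.12 push 5.09 lat -1.22 fz 8.07
-23 -24.04 push 4.34 lat -1.14 fz 8.65
-22 -22.93 push 4.64 lat 0.27 fz 8.84
-21 -21.87 push 4.22 lat 0.01 fz 8.34
-20 -20.92 push 4.9 lat -0.04 fz 8.1
-19 -19.93 push 4.03 lat 0.56 fz 8.87
-18 -18.9 push 4.67 lat 0.15 fz 8.26
-17 -17.89 push 3.42 lat 0.36 fz 8.07
-16 -16.9 push 3.93 lat 1.24 fz 8.64
-15 -16.72 push 6.08 lat 1.0 fz 9.98
-15 32.5 31.8 [ 0.18  0.02 -2.61]
```

View pics/w6c.png

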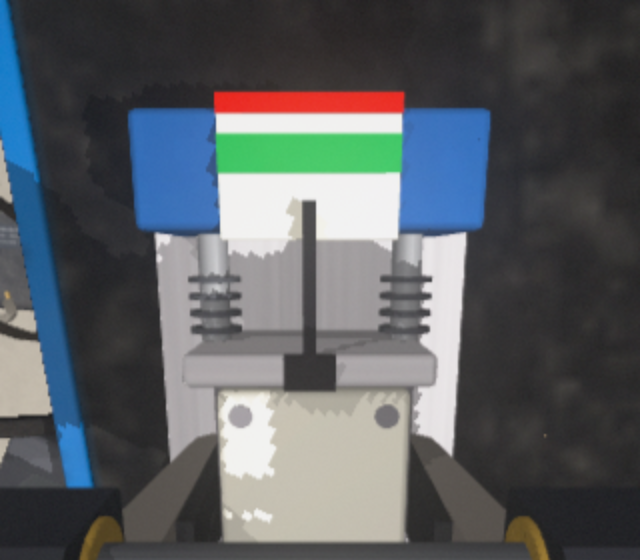

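The box now touches the fence at TCP −16.7 mm and sits square. With lid and fence at nearly equal height, the more reliable view, it is about 1.1 mm to the right (box 314.5, fence 310). I back off slightly, shift by 1 mm, then push to about 10 mm travel.

Run:
```python
from h import *
np.set_printoptions(precision=2,suppress=True)
y=0.4573;u=np.array([np.cos(y),np.sin(y)]);r=np.array([np.sin(y),-np.cos(y)]);O0=np.array([598.9,-172.6])
f0=np.array([.18,.02,-2.61]); print("lat now",(sensors.read_tcp_pos()[:2]-O0)@r)
O=O0+0.5*r; z=32.6
robot.servo_line((*(O0+1.5*r-20*u),z),30); robot.servo_line((*(O-20.5*u),z),20)
robot.servo_line((*(O-15*u),z),20); s=-15
while s<0:
    s+=.5; robot.servo_line((*(O+s*u),z),12)
    f=sensors.read_contact_force()-f0; p=sensors.read_tcp_pos(); q=(p[:2]-O)@u; F=-f[:2]@u
    print(s,round(q,2),"push",round(F,2),"lat",round(f[:2]@r,2),round((p[:2]-O0)@r,2),"fz",round(f[2],2))
    if q>-6.9 or F>14: break
robot.hold(.4); print(s,z,sensors.read_t(),sensors.read_grip_force(),(sensors.read_tcp_pos()[:2]-O)@u,sensors.read_contact_force()-f0)
c,im=pic("wrist","w7"); cv2.imwrite("pics/w7c.png",cv2.resize(im[:,100:420],(640,768))[:560,:,::-1])
pic("scene","s2")
```

```text
lat now 2.7035314004151254
-14.5 -17.27 push 7.55 lat 0.53 0.95 fz 14.34
-14.0 -16.87 push 7.36 lat 0.34 0.9 fz 14.82
-13.5 -16.82 push 9.03 lat -0.11 0.92 fz 15.71
-13.0 -16.8 push 9.76 lat 0.07 0.94 fz 17.01
-12.5 -16.81 push 11.36 lat -0.78 0.91 fz 18.28
-12.0 -16.44 push 11.41 lat -0.4 0.92 fz 19.46
-11.5 -16.15 push 11.86 lat -0.15 0.93 fz 18.59
-11.0 -15.79 push 12.06 lat -0.6 0.93 fz 19.52
-10.5 -15.45 push 12.96 lat -0.77 0.9 fz 19.45
-10.0 -15.08 push 12.78 lat -0.88 0.89 fz 19.95
-9.5 -14.75 push 13.57 lat -1.07 0.92 fz 20.42
-9.0 -14.4 push 13.12 lat -2.07 0.91 fz 21.66
-8.5 -14.05 push 14.52 lat -0.42 0.93 fz 21.3
-8.5 32.6 36.4917 45.005929470062256 -14.058717230539767 [-12.69  -4.71  20.98]
```

View pics/w7c.png

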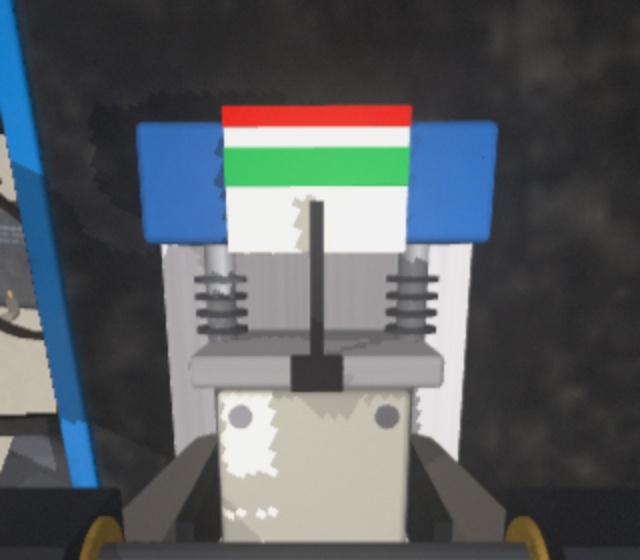

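Centred to within 0.5 mm now, with the pointer at about 2.8 mm travel (tip at row 201, band at rows 148 to 186). Pressing down adds too much plate friction, so I regulate the down force while pushing on.

Run:
```python
from h import *
np.set_printoptions(precision=2,suppress=True)
y=0.4573;u=np.array([np.cos(y),np.sin(y)]);r=np.array([np.sin(y),-np.cos(y)]);O0=np.array([598.9,-172.6])
f0=np.array([.18,.02,-2.61]); O=O0+0.5*r; z=32.6; s=-8.5
for k in range(60):
    f=sensors.read_contact_force()-f0; p=sensors.read_tcp_pos(); q=(p[:2]-O)@u; F=-f[:2]@u
    print(s,round(z,2),"q",round(q,2),"z",round(p[2],2),"push",round(F,2),"lat",round((p[:2]-O0)@r,2),"fz",round(f[2],2),"tilt",np.round(np.degrees((Rn.from_rotvec(sensors.read_tcp_rot())*Rn.from_rotvec(down(y)).inv()).as_rotvec()),2))
    if q>-7.2 and f[2]<9 or q>-6.2: break
    if f[2]>7: z+=.4 if f[2]>12 else .2
    elif f[2]<3: z-=.2
    if f[2]<12 and q<-7.2: s+=.5
    robot.servo_line((*(O+s*u),z),12)
robot.hold(.4); p=sensors.read_tcp_pos();print(s,z,sensors.read_t(),(p[:2]-O)@u,p,sensors.read_contact_force()-f0)
c,im=pic("wrist","w8"); cv2.imwrite("pics/w8c.png",cv2.resize(im[:,100:420],(640,768))[:560,:,::-1])
```

```text
-8.5 32.6 q -14.04 z 33.14 push 14.67 lat 0.9 fz 20.77 tilt [-0.14  0.55 -0.14]
-8.5 33.0 q -13.75 z 33.14 push 11.69 lat 0.88 fz 17.38 tilt [-0.12  0.52 -0.13]
-8.5 33.4 q -13.61 z 33.18 push 12.21 lat 0.89 fz 14.17 tilt [-0.12  0.5  -0.13]
-8.5 33.8 q -13.49 z 33.2 push 9.88 lat 0.87 fz 12.02 tilt [-0.11  0.49 -0.13]
-8.5 34.2 q -13.21 z 33.21 push 8.06 lat 0.82 fz 8.15 tilt [-0.1   0.46 -0.13]
-8.0 34.4 q -12.74 z 33.21 push 8.41 lat 0.83 fz 8.1 tilt [-0.1   0.46 -0.13]
-7.5 34.6 q -12.33 z 33.25 push 8.48 lat 0.82 fz 6.32 tilt [-0.09  0.47 -0.13]
-7.0 34.6 q -12.07 z 33.23 push 7.51 lat 0.83 fz 6.15 tilt [-0.1   0.5  -0.13]
-6.5 34.6 q -11.71 z 33.24 push 8.99 lat 0.82 fz 7.1 tilt [-0.11  0.51 -0.13]
-6.0 34.8 q -11.3 z 33.28 push 8.34 lat 0.82 fz 5.67 tilt [-0.1   0.52 -0.13]
-5.5 34.8 q -11.03 z 33.28 push 9.72 lat 0.81 fz 6.65 tilt [-0.11  0.55 -0.14]
-5.0 34.8 q -10.72 z 33.28 push 10.14 lat 0.81 fz 6.71 tilt [-0.11  0.57 -0.14]
-4.5 34.8 q -10.37 z 33.28 push 10.36 lat 0.8 fz 7.18 tilt [-0.12  0.59 -0.14]
-4.0 35.0 q -10.01 z 33.29 push 10.5 lat 0.79 fz 5.86 tilt [-0.12  0.6  -0.15]
-3.5 35.0 q -9.75 z 33.29 push 9.98 lat 0.82 fz 6.9 tilt [-0.12  0.62 -0.15]
-3.0 35.0 q -9.37 z 33.31 push 11.09 lat 0.81 fz 7.22 tilt [-0.12  0.64 -0.15]
-2.5 35.2 q -8.99 z 33.36 push 10.2 lat 0.79 fz 5.98 tilt [-0.13  0.65 -0.15]
-2.0 35.2 q -8.7 z 33.33 push 11.56 lat 0.76 fz 6.49 tilt [-0.13  0.67 -0.15]
-1.5 35.2 q -8.33 z 33.35 push 11.92 lat 0.77 fz 6.41 tilt [-0.13  0.69 -0.15]
-1.0 35.2 q -8.06 z 33.33 push 11.71 lat 0.78 fz 7.76 tilt [-0.14  0.71 -0.16]
-0.5 35.4 q -7.68 z 33.41 push 11.6 lat 0.81 fz 5.88 tilt [-0.14  0.72 -0.17]
0.0 35.4 q -7.36 z 33.37 push 13.47 lat 0.75 fz 6.83 tilt [-0.14  0.74 -0.17]
0.5 35.4 q -7.04 z 33.4 push 13.68 lat 0.8 fz 7.31 tilt [-0.15  0.76 -0.17]
0.5 35.40000000000001 42.4917 -7.054000666550717 [ 592.92 -176.42   33.39] [-10.8   -7.78   7.21]
```

View pics/w8c.png

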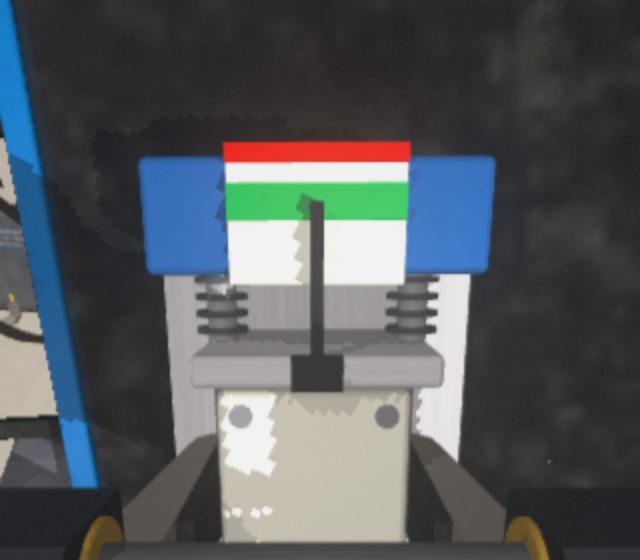

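The pointer stands mid-band (tip at row 201, band at rows 182 to 220). The tool has pitched about 0.75° under load, so I trim that out to keep the box flat, check and hand in.

Run:
```python
from h import *
np.set_printoptions(precision=2,suppress=True)
y=0.4573;u=np.array([np.cos(y),np.sin(y)]);r=np.array([np.sin(y),-np.cos(y)]);O0=np.array([598.9,-172.6])
f0=np.array([.18,.02,-2.61]); O=O0+0.5*r; s=.5; z=35.4
def st(a):
    f=sensors.read_contact_force()-f0; p=sensors.read_tcp_pos(); q=(p[:2]-O)@u
    print(a,"q",round(q,2),"z",round(p[2],2),"push",round(-f[:2]@u,2),"fz",round(f[2],2),np.degrees((Rn.from_rotvec(sensors.read_tcp_rot())*Rn.from_rotvec(down(y)).inv()).as_rotvec()),sensors.read_grip_force()); return q,f
ax=np.array([-u[1],u[0],0])
for a in(.25,.5,.75):
    robot.servo_line((*(O+s*u),z),10,(Rn.from_rotvec(-ax*np.radians(a))*Rn.from_rotvec(down(y))).as_rotvec()); robot.hold(.2); q,f=st(a)
    if f[2]>9: z+=.2
    if f[2]<4: z-=.2
robot.hold(1.0); q,f=st("end")
c,im=pic("wrist","w9"); print(sensors.read_t())
h=cv2.cvtColor(im,cv2.COLOR_RGB2HSV); col=lambda x:h[60:150,x]
g=[60+i for i,v in enumerate(col(285)) if 45<v[0]<85 and v[1]>100]; d=[60+i for i,v in enumerate(col(258)) if v[2]<70]
print("band rows",g[0],g[-1],"pointer tip",d[0])
if g[0]+3<d[0]<g[-1]-3 and 1.5<f[2]<14 and -9<q<-5: print(robot.job_done())
```

```text
0.25 q -6.88 z 33.23 push 11.37 fz 4.94 [-0.03  0.52 -0.16] 45.00105321407318
0.5 q -6.88 z 33.15 push 12.39 fz 5.15 [ 0.08  0.29 -0.16] 45.00090479850769
0.75 q -6.96 z 33.06 push 11.73 fz 4.27 [ 0.19  0.08 -0.16] 45.00089228153229
end q -6.98 z 33.06 push 11.58 fz 4.49 [ 0.19  0.08 -0.16] 45.00087082386017
44.9417
band rows 91 108 pointer tip 60
```

Run:
```python
from h import *
im=cv2.imread("pics/w9.png")[:,:,::-1]; h=cv2.cvtColor(np.ascontiguousarray(im),cv2.COLOR_RGB2HSV)
d=[i for i in range(85,150) if h[i,258,2]<70]; print("tip",d[:3])
if 94<d[0]<106: robot.job_done(); print("handed in",sensors.read_t())
```

```text
tip []Traceback (most recent call last):
  File "<stdin>", line 4, in <module>
IndexError: list index out of range
```

Run:
```python
from h import *
im=cv2.imread("pics/w9.png"); g=cv2.cvtColor(im,cv2.COLOR_BGR2GRAY)
d=[(int(g[i,250:268].min()),250+int(g[i,250:268].argmin())) for i in range(85,130)]; print(d)
t=[85+i for i,v in enumerate(d) if v[0]<60]
if t and 94<t[0]<106 and len(t)>15: robot.job_done(); print("handed in",t[0],sensors.read_t())
```

```text
[(241, 250), (241, 250), (241, 250), (241, 250), (241, 250), (222, 250), (173, 250), (150, 251), (150, 251), (150, 252), (150, 250), (126, 252), (114, 252), (113, 253), (106, 256), (86, 256), (75, 257), (73, 256), (75, 256), (75, 256), (73, 256), (76, 256), (76, 256), (75, 261), (76, 257), (76, 257), (76, 256), (75, 258), (77, 257), (76, 256), (76, 257), (76, 258), (77, 257), (77, 256), (76, 256), (75, 259), (77, 256), (76, 259), (77, 256), (77, 256), (75, 261), (77, 256), (76, 257), (76, 259), (77, 256)]
```

Pointer tip is at about row 100 with the band at rows 91 to 108, so it is mid-band. Handing in.

```bash
python3 -c "
from cell import robot, cams, sensors, kin
print(robot.job_done(),sensors.read_t())"
```

```text
the job is handed in; nothing more can be done
the job is handed in; nothing more can be done
```

I handed the job in at about 45 s: the lid is pressed home, and the box sits flat and centred on the jig with its end against the fence, still gripped and pushed with the pointer mid-band (about 10 mm travel, 9 N).

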